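# Log three samples in on the press-in rack

### The arm

A 6-joint arm with a two-finger parallel gripper is mounted at the origin on a cart in front of the work surface, level with it; the furniture and walls round the work are solid. World frame = base frame: x ahead of the robot, y to its left, z up, the work surface at z = 0. Lengths are in m, angles in rad, forces in N, time in s.
With the tool pointing down it reaches from about 0.35 to 0.725 m from the base axis. Payload 4.3 kg.
Tool frame: the origin (TCP) lies at the very end of the fingers, on their centre line; the grasp point (between the pads) lies 19 mm behind it; x points along the fingers, z is the direction in which the jaws open and shut, and the axes are right-handed (so a half turn about x gives the same grasp; the last joint's range is limited). The gripper opens to 85 mm and grips with 20 to 120 N. Pads are 22 mm wide; open, the fingers measure 114 mm over their backs; the gripper's body (76 mm by 85 mm) begins 54 mm behind the grasp point. The pads swing forward as they close: fully open they stand 13 mm farther back than shut.
Start: joints at [-1.391, 0.377, 0.081, 1.274, 0, 1.46], TCP at [0.164, -0.551, 0.231] pointing down, gripper open.
Joint ranges: [-2.72, 2.72], [-0.84, 1.66], [-1.02, 1.22], [-1.77, 2.12], [-1.37, 1.28], [-3.14, 3.14]. Speed limits (rad/s): [2.57, 2.57, 3.14, 3.14, 3.14, 3.14].

### API

Orientations are given as [roll, pitch, yaw] about the fixed x, y, z axes, in that order (R = Rz(yaw) Ry(pitch) Rx(roll)).
In Python, from plant import robot gives the robot as it stands.
- The arm moves only by the tool send_rows, never from a script. Its argument "deltas" is a list of rows, each a list of 5 numbers: the shift along the tool's x, y, z in m, then the turn about the tool's x in degrees, then the finger opening in m, from 0 to 0.0854. A call has 1 to 20 rows; each row shifts and turns the commanded pose from where the row before left it, along the tool's axes as they then stand; what a row does not reach is not made up. A row lasts 1/8 s, in which the tool goes at most 62.5 mm and 10.7 degrees, less where a joint would pass 70% of its speed; a pose out of reach is approached as far as the arm can. A call with a gripper value outside its range is refused whole. The fingers move at their own pace and stop on an object; the grip force is fixed at half the most. Time passes only in rows, so rows that do not move let the fingers close. It gives the time, the measured TCP pose, the force and the opening at its end, in the units of the state.
- robot.sense(): the state, without advancing time (a new reading comes with each control period).
- robot.camera(name): name is "scene" or "top"; returns the picture (480x640x3 uint8, blue, green, red); there is no depth.
- robot.camera_info(name): a dict with "mtx" (3x3 intrinsics, pixels), "R" (3x3) and "t" (3): a world point X has camera coordinates R X + t. Camera axes: x right, y down, z forward; pixel columns grow to the right and rows downward; lengths in m; the calibration is good to about 2 mm. A picture is of the moment at which its call begins. camera_info takes no time and is no camera call.
- robot.finish_job(): hands the job in, once; it reports no verdict.
Trained networks look in the newest picture that a camera, given by its name, has taken for a name from the list of things; names that differ only in an ending like _2 or _b are one class to them, and where a whole thing is asked for, a point or a joint stands for the part that bears it (a point fixed in the world has none). Each returns a list of dicts, best first, with "p" (0 to 1); they miss things now and then, are a little off and sometimes report something else, mostly with a low value. They report only what shows in the picture. A call takes as long as a camera call. They do not tell look-alikes from the thing itself.
- robot.find_in(camera, name): "location" ([row, column] as shares, 0 to 1, of the picture: columns of its width, rows of its height, amid what is visible of it).
- robot.trace(camera, name): "mask" (480x640 bool, what is visible of it) and "location" ([row, column] as shares, 0 to 1, of the picture: columns of its width, rows of its height, amid what is visible of it).
- robot.pinpoint(camera, name): "location" ([row, column] as shares, 0 to 1, of the picture: columns of its width, rows of its height: a listed point, or the origin of a listed thing).
The state is a dict: "t": time; "q": joint angles; "dq": joint speeds; "effort": joint torques, N m; "position": TCP position; "orientation": TCP orientation; "wrist_force": force on the tool from outside, world axes, zero at the start; "torque": the same for the moment, N m; "gripper_width": finger opening in m.
Only numpy, scipy, OpenCV 4.12 (cv2) and the standard library are available. Lean on these libraries where they do the work, as an engineer would, in place of code of your own. Each camera call takes 0.05 s, during which the arm holds its last target. There are 200 camera calls.

### The job

Log the samples in for testing on the low four-seat sample rack: with a shut fingertip press lightly on top of the cube first, then the screw-lid jar, then the cylinder, each just until its seat has visibly gone down and stays down. Do not pick up, shift or ram them, and do not touch the rack itself, the crucible on the fourth seat (it is not to be logged in) or the things lying around.

Things in the scene. Friction and masses are not known exactly. Their poses are not given: they have to be found in the camera images.
- rack: Low aluminium housing, 100 mm (its x) by 340 mm (its y), top face 30 mm above the bench, fixed; origin at the centre of its underside, z up. Four grey round seats (62 mm wide) in a row along its y at -120, -40, +40, +120 mm, tops 48 mm above the bench when up. Each carries one object; which is on which varies.
- seat0 (a joint): Seat at y = -120 mm of the rack: 0 m = up, 0.014 m = at its hard bottom stop. A seat slides straight down against 5 N of friction and a spring of 0.3 N per mm (less the weight on it) and stays where it is left. It counts as down from 4 mm; 6 to 9 mm is a good press.
- seat1 (a joint): Seat at y = -40 mm of the rack: 0 m = up, 0.014 m = bottom stop; works like seat0.
- seat2 (a joint): Seat at y = +40 mm of the rack: 0 m = up, 0.014 m = bottom stop; works like seat0.
- seat3 (a joint): Seat at y = +120 mm of the rack: 0 m = up, 0.014 m = bottom stop; works like seat0.
- sample_cube: Grey cast cube, 40 mm, loose on a rack seat, about 0.15 kg; origin at the centre of its underside, z up, so its flat top is 40 mm above the origin. Its origin is 48 mm above the bench while its seat is up and sinks with the seat.
- sample_jar: White sample jar with a white ribbed screw lid, 49 mm diameter, 58 mm high, loose on a rack seat, about 0.12 kg; origin at the centre of its underside, z up, flat top 58 mm above it. Its origin is 48 mm above the bench while its seat is up and sinks with the seat.
- sample_cylinder: Upright beige-grey cast cylinder, 36 mm diameter, 50 mm high, loose on a rack seat, about 0.11 kg; origin at the centre of its underside, z up, flat top 50 mm above it. Its origin is 48 mm above the bench while its seat is up and sinks with the seat.
- crucible: Open white porcelain crucible, 42 mm wide at the rim, 36 mm high, loose on the fourth rack seat; origin at the centre of its underside. Not to be touched; its seat stays up.
- beaker: Small clear beaker, 46 by 52 mm, 58 mm high, standing behind the rack (away from the robot); origin at the centre of its underside. Leave alone.
- weight: Brass knob weight, 19 mm diameter, 29 mm high, standing in front of the rack; origin at the centre of its underside. Leave alone.
- tweezers: Steel tweezers, 122 mm long, 6 mm high, lying in front of the rack; origin at the centre of the underside. Leave alone.
Things that resemble listed ones, but are neither listed nor needed, are in the scene too. Leave any green look-alike of the sample_jar alone. What is shaped like the sample_cylinder but green is not meant.

How it is judged:
By the outcome, as a careful person would: the job done as asked, in the order asked, and still so for the second after the job is handed in, with the robot touching nothing.
It also fails if it takes over 38 s, if anything falls off the work surface, if the arm or the gripper's body presses on something with over 40 N, if the wrist force passes 120 N, or if a joint passes its speed limit or range.

## Working session

There is one attempt and no reset: what is moved stays moved. The work goes in short steps, Python scripts to look and compute and a tool call to move; the robot and the scene stay as the last step left them, time stands still between calls to the robot, and variables do not carry over. Pictures are saved under pics/ and viewed, about 8 in all and at most 12, crops included, and the job is handed in when it is done.

Besides the shell and the picture viewer there is one more tool, called after "Emit:" as name([rows], argument=value, ...), one row to a line, values as JSON. send_rows: Moves the arm, as the interface text tells. Its arguments: {"type":"object","properties":{"deltas":{"type":"array","items":{"type":"array","items":{"type":"number"}}}},"required":["deltas"]}

```bash
mkdir -p pics; cat > h.py <<'E'
from plant import robot
import numpy as np, cv2
def ray(cam,loc,z):
    i=robot.camera_info(cam);K=np.array(i["mtx"]);R=np.array(i["R"]);t=np.array(i["t"])
    d=R.T@np.linalg.inv(K)@np.array([loc[1]*640,loc[0]*480,1]);c=-R.T@t
    return c+d*(z-c[2])/d[2]
def proj(cam,X):
    i=robot.camera_info(cam);p=np.array(i["mtx"])@(np.array(i["R"])@np.array(X)+np.array(i["t"]));return p[:2]/p[2]
E
python3 - <<'E'
from h import *
for c in("scene","top"):
    cv2.imwrite(f"pics/{c}0.png",robot.camera(c))
    i=robot.camera_info(c);print(c,(-np.array(i["R"]).T@np.array(i["t"])).round(3))
    for n,z in(("rack",0),("sample_cube",.048),("sample_jar",.048),("sample_cylinder",.048),("crucible",.048)):
        for r in robot.pinpoint(c,n)[:3]:
            print(n,round(r["p"],2),(np.array(r["location"])*[480,640]).round(),ray(c,r["location"],z).round(4))
s=robot.sense();print(s["t"],s["position"],s["orientation"],s["wrist_force"],s["gripper_width"])
E
```

```text
scene [-0.222 -0.788  0.577]
rack 0.69 [301. 351.] [ 0.5537 -0.1247  0.    ]
sample_cube 0.96 [275. 332.] [ 0.5437 -0.0829  0.048 ]
sample_jar 0.95 [278. 238.] [0.415  0.0423 0.048 ]
sample_jar 0.86 [265. 292.] [0.5246 0.0067 0.048 ]
sample_cylinder 0.47 [325. 482.] [ 0.5688 -0.3941  0.048 ]
sample_cylinder 0.23 [275. 345.] [ 0.5589 -0.1039  0.048 ]
top [ 0.434 -0.055  0.969]
rack 0.83 [232. 351.] [ 0.5592 -0.1252  0.    ]
sample_cube 0.88 [238. 331.] [ 0.5404 -0.0822  0.048 ]
sample_jar 0.69 [245. 291.] [ 0.5271 -0.0051  0.048 ]
sample_jar 0.59 [275. 228.] [0.4662 0.1146 0.048 ]
sample_cylinder 0.79 [218. 406.] [ 0.5821 -0.2297  0.048 ]
sample_cylinder 0.63 [197. 465.] [ 0.6264 -0.346   0.048 ]
crucible 0.6 [226. 369.] [ 0.5652 -0.1561  0.048 ]
0.6 [ 0.16433448 -0.55108201  0.23136847] [-0.11439554  1.5705964  -1.39537279] [-0.35238167  0.00150848 -0.45231734] 0.08576532109661887
```

View pics/scene0.png

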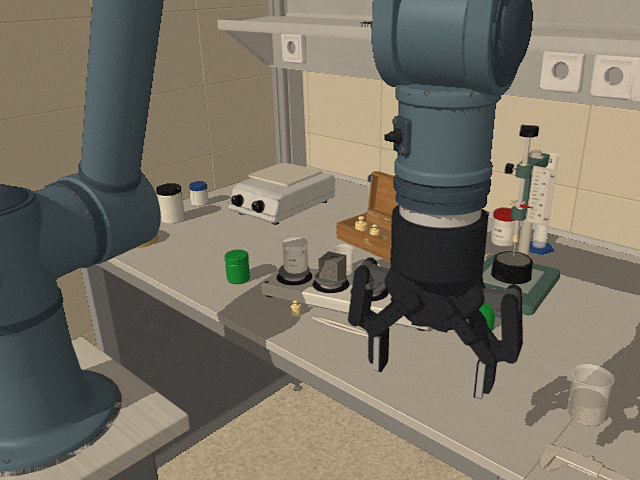

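View pics/top0.png

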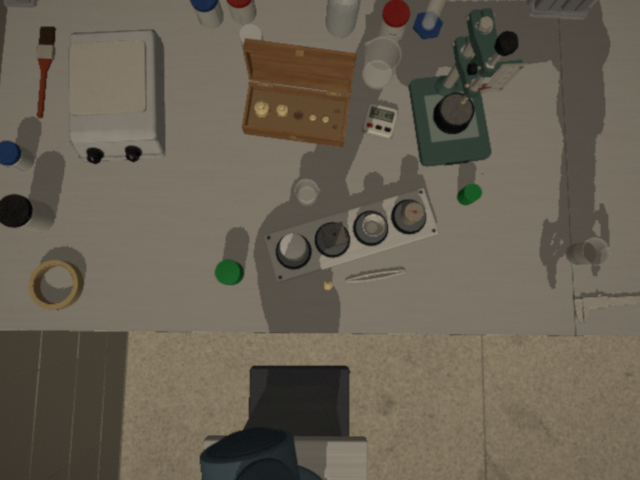

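The top view shows the rack with, from left to right, the jar (292,250), cube (333,238), crucible (371,227) and cylinder (409,214). The green look-alikes are off the rack at (229,272) and (469,194). I'll refine the positions with a zoomed crop and the traced masks.

```bash
python3 - <<'E'
from h import *
im=robot.camera("top")
o=im.copy()
for n,h in(("sample_cube",.088),("sample_jar",.106),("sample_cylinder",.098)):
    for r in robot.trace("top",n)[:3]:
        m=r["mask"]; ys,xs=np.nonzero(m)
        print(n,round(r["p"],2),m.sum(),xs.min(),xs.max(),ys.min(),ys.max(),(xs.mean().round(1),ys.mean().round(1)))
for r in robot.pinpoint("top","rack")[:1]: pass
# predicted layout
th=np.deg2rad(13.8);c=np.array([.559,-.1252])
S=8;x0,y0=262,180
z=cv2.resize(o[y0:y0+110-40+40,x0:x0+180],None,fx=4.4,fy=4.4,interpolation=cv2.INTER_CUBIC)
z=cv2.convertScaleAbs(z,alpha=1.4)
def P(x,y,zz):
    p=proj("top",[x,y,zz]);return tuple(int(v) for v in((p[0]-x0+.5)*4.4,(p[1]-y0+.5)*4.4))
def W(a,b): return c+np.array([np.cos(th)*a-np.sin(th)*b,np.sin(th)*a+np.cos(th)*b])
pts=np.array([P(*W(a,b),.03) for a,b in((-.05,-.17),(.05,-.17),(.05,.17),(-.05,.17))])
cv2.polylines(z,[pts],True,(0,0,255),1)
for b,h,r in((.12,.106,.0245),(.04,.088,.02),(-.12,.098,.018)):
    w=W(0,b);print(b,w.round(4))
    cv2.polylines(z,[np.array([P(w[0]+r*np.cos(a),w[1]+r*np.sin(a),h) for a in np.linspace(0,6.28,40)])],True,(0,255,255),1)
    cv2.polylines(z,[np.array([P(w[0]+.031*np.cos(a),w[1]+.031*np.sin(a),.048) for a in np.linspace(0,6.28,40)])],True,(0,255,0),1)
cv2.imwrite("pics/z1.png",z)
E
```

```text
sample_cube 0.61 470 323 346 222 247 (np.float64(334.2), np.float64(234.4))
sample_cube 0.41 380 363 384 214 236 (np.float64(373.4), np.float64(224.9))
sample_jar 0.75 604 215 244 259 284 (np.float64(229.7), np.float64(271.8))
sample_jar 0.73 545 281 305 234 260 (np.float64(293.0), np.float64(246.8))
sample_cylinder 0.96 406 457 482 183 204 (np.float64(469.3), np.float64(193.6))
sample_cylinder 0.69 397 401 423 202 224 (np.float64(412.1), np.float64(213.0))
0.12 [ 0.5304 -0.0087]
0.04 [ 0.5495 -0.0864]
-0.12 [ 0.5876 -0.2417]
```

View pics/z1.png

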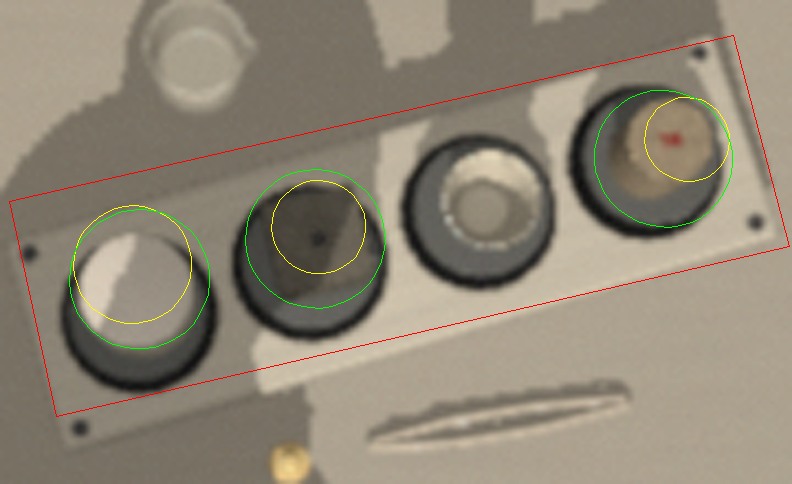

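The overlay shows my rack guess is about 20 mm off. The real tops sit in the crop at: jar (137,291), cube about (318,238), cylinder (671,140). The seats run from (139,312) to (646,162). I'll compute world points from these and cross-check them.

```bash
python3 - <<'E'
from h import *
def w(u,v,z): return ray("top",[((v+.5)/4.4-.5+180)/480,((u+.5)/4.4-.5+262)/640],z)[:2]
for n,u,v,z in(("jar",137,291,.106),("cube",318,238,.088),("cyl",671,140,.098)): print(n,w(u,v,z).round(4))
s=[w(u,v,.03) for u,v in((139,312),(310,262),(479,212),(646,162))]
print("seats bore z.03",np.round(s,4), np.linalg.norm(np.diff(s,axis=0),axis=1).round(4))
th=np.arctan2(*-(s[0]-s[3])*[1,-1]);d=s[0]-s[3];th=np.arctan2(-d[0],d[1]);print("yaw",np.degrees(th))
cc=np.mean(s,axis=0);print(cc)
W=lambda a,b: cc+np.array([np.cos(th)*a-np.sin(th)*b,np.sin(th)*a+np.cos(th)*b])
for cam,f,(x0,y0,x1,y1) in(("top",4.4,(262,180,442,290)),("scene",5,(255,215,415,335))):
    im=robot.camera(cam);z=cv2.convertScaleAbs(cv2.resize(im[y0:y1,x0:x1],None,fx=f,fy=f,interpolation=cv2.INTER_CUBIC),alpha=1.4)
    P=lambda p,h:[int(v) for v in ((proj(cam,[p[0],p[1],h])-[x0,y0]+.5)*f-.5)]
    cv2.polylines(z,[np.array([P(W(a,b),.03) for a,b in((-.05,-.17),(.05,-.17),(.05,.17),(-.05,.17))])],True,(0,0,255),1)
    for n,u,v,h,r in(("jar",137,291,.106,.0245),("cube",318,238,.088,.02),("cyl",671,140,.098,.018)):
        q=w(u,v,h); t=np.linspace(0,6.28,40)
        if n=="cube": t=np.array([1,3,5,7])*np.pi/4+th; r*=2**.5
        cv2.polylines(z,[np.array([P(q+r*np.array([np.cos(a),np.sin(a)]),h) for a in t])],True,(0,255,255),1)
    for b in(.12,.04,-.04,-.12):
        cv2.polylines(z,[np.array([P(W(.031*np.cos(a),b+.031*np.sin(a)),.048) for a in np.linspace(0,6.28,40)])],True,(0,255,0),1)
    cv2.imwrite(f"pics/o_{cam}.png",z)
E
```

```text
jar [ 0.5192 -0.0108]
cube [ 0.5445 -0.0862]
cyl [ 0.587 -0.235]
seats bore z.03 [[ 0.5171 -0.008 ]
 [ 0.5408 -0.0848]
 [ 0.5646 -0.1613]
 [ 0.5886 -0.2376]] [0.0803 0.0801 0.08  ]
yaw 17.29915661360797
[ 0.55279343 -0.12291198]
```

View pics/o_top.png

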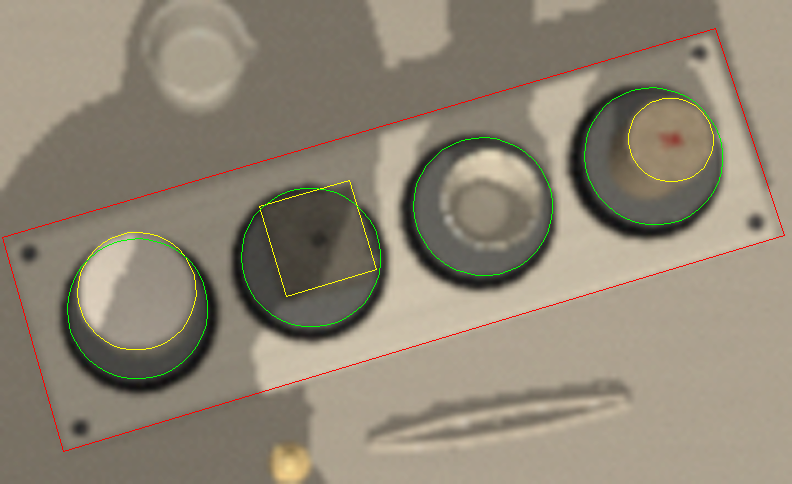

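View pics/o_scene.png

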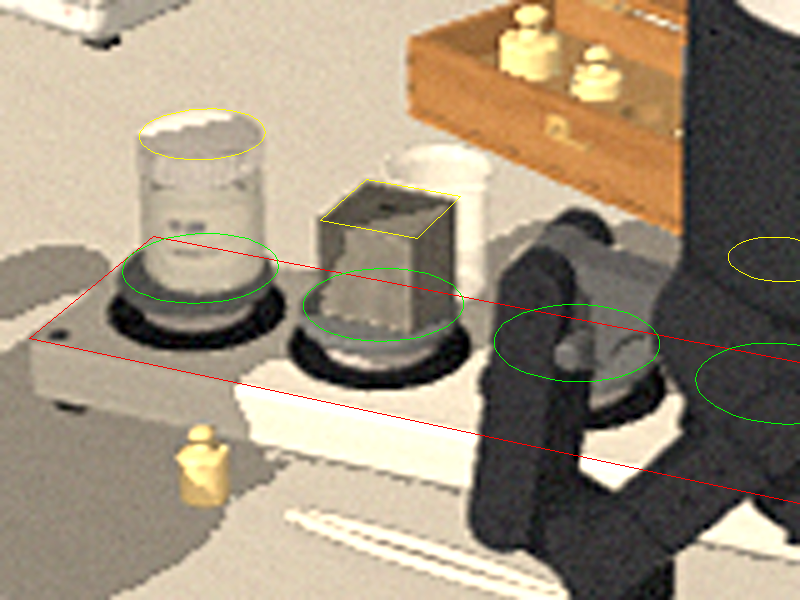

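The overlays agree in both views: the jar and cube tops line up in the scene camera, seat spacing comes out at 80 mm, and the cylinder fits in the top view. Next I'll compute the moves in tool axes.

```bash
cat >> h.py <<'E'
from scipy.spatial.transform import Rotation as Ro
T={"cube":[.5445,-.0862,.088],"jar":[.5192,-.0108,.106],"cyl":[.587,-.235,.098]}
def go(n,z):
    s=robot.sense();R=Ro.from_euler("xyz",s["orientation"]).as_matrix()
    print(n,"t",round(s["t"],2),"pos",np.round(s["position"],4),"F",np.round(s["wrist_force"],1),"tool delta",(R.T@(np.array([*T[n][:2],z])-s["position"])).round(4),"w",round(s["gripper_width"],3))
    return R
E
python3 -c "
from h import *
print(go('cube',.15).round(3))"
```

```text
cube t 0.95 pos [ 0.1643 -0.5511  0.2314] F [ 0.1 -0.8  0.1] tool delta [ 0.0813  0.4971 -0.3369] w 0.085
[[ 0.     0.958  0.286]
 [-0.     0.286 -0.958]
 [-1.    -0.     0.   ]]
```

Emit:
send_rows([
  [0,0.02,-0.0135,0,0],
  [0,0.041,-0.028,0,0],
  [0,0.041,-0.028,0,0],
  [0,0.041,-0.028,0,0],
  [0,0.041,-0.028,0,0],
  [0,0.041,-0.028,0,0],
  [0,0.041,-0.028,0,0],
  [0,0.041,-0.028,0,0],
  [0,0.041,-0.028,0,0],
  [0,0.041,-0.028,0,0],
  [0,0.041,-0.028,0,0],
  [0,0.041,-0.028,0,0],
  [0.02,0.026,-0.015,0,0],
  [0.03,0,0,0,0],
  [0.02,0,0,0,0],
  [0,0,0,0,0],
  [0,0,0,0,0],
])

```text
t: 3.08
position: [0.5449, -0.0868, 0.1622]
orientation: [0.922, 1.57, -0.359]
wrist_force: [-0.4, -0.0, 0.1]
gripper_width: 0.0
```

```bash
python3 -c "
from h import *
go('cube',.098)"
```

```text
cube t 3.08 pos [ 0.5449 -0.0868  0.1622] F [-0.4 -0.   0.1] tool delta [ 0.0642 -0.0003 -0.0007] w 0.0
```

Emit:
send_rows([
  [0.02,0,0,0,0],
  [0.02,0,0,0,0],
  [0.016,0,0,0,0],
  [0.006,0,0,0,0],
  [0,0,0,0,0],
  [0,0,0,0,0],
])

```text
t: 3.82
position: [0.5453, -0.0869, 0.1004]
orientation: [0.973, 1.569, -0.308]
wrist_force: [-0.4, -0.2, 0.0]
gripper_width: 0.0003
```

```bash
python3 -c "
from h import *
go('cube',.088)
im=robot.camera('scene')[185:335,230:430];cv2.imwrite('pics/c1.png',cv2.resize(im,None,fx=4,fy=4,interpolation=cv2.INTER_CUBIC))"
```

```text
cube t 3.83 pos [ 0.5453 -0.0869  0.1004] F [-0.4 -0.2  0. ] tool delta [ 0.0124 -0.0006 -0.0009] w 0.0
```

View pics/c1.png

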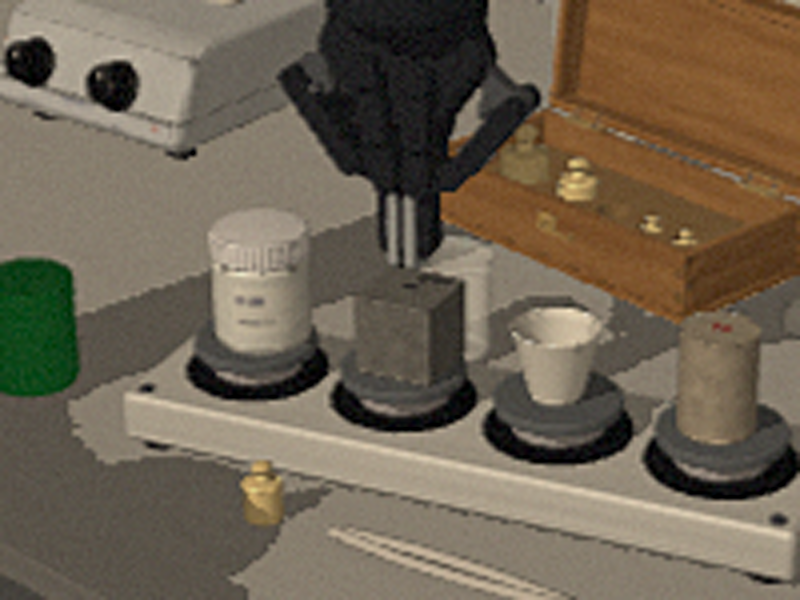

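The shut tip (410,262) is centred over the cube top (410,285), clear of the jar and crucible. Now pressing.

Emit:
send_rows([
  [0.004,0,0,0,0],
  [0.004,0,0,0,0],
  [0.003,0,0,0,0],
  [0.002,0,0,0,0],
  [0.002,0,0,0,0],
  [0,0,0,0,0],
])

```text
t: 4.62
position: [0.5443, -0.0865, 0.0842]
orientation: [-1.781, 1.571, -3.062]
wrist_force: [-0.9, 0.7, 2.6]
gripper_width: -0.0
```

Emit:
send_rows([
  [0.001,0,0,0,0],
  [0.001,0,0,0,0],
  [0.001,0,0,0,0],
])

```text
t: 5.0
position: [0.5444, -0.0866, 0.0814]
orientation: [-0.812, 1.571, -2.093]
wrist_force: [-1.8, 1.2, 5.2]
gripper_width: 0.0004
```

```bash
python3 -c "
from h import *
go('cube',.081)
im=robot.camera('scene')[185:335,230:430];cv2.imwrite('pics/c2.png',cv2.resize(im,None,fx=4,fy=4,interpolation=cv2.INTER_CUBIC))
a=cv2.imread('pics/c1.png');b=cv2.imread('pics/c2.png')
# vertical shift of cube front (side face lower part)
for n,(x0,y0,x1,y1) in {'cube':(340,300,480,410),'rack':(140,380,330,470),'cyl':(660,310,780,450)}.items():
    r=cv2.matchTemplate(b[y0-30:y1+30,x0-20:x1+20],a[y0:y1,x0:x1],cv2.TM_CCOEFF_NORMED);m=cv2.minMaxLoc(r);print(n,m[1],m[3][0]-20,m[3][1]-30)
i=robot.camera_info('scene');print('px/mm x4',4*(proj('scene',[.5445,-.0862,.05])-proj('scene',[.5445,-.0862,.06]))/10)"
```

```text
cube t 5.0 pos [ 0.5444 -0.0866  0.0814] F [-1.8  1.2  5.2] tool delta [ 0.0004  0.0002 -0.0003] w 0.0
cube 0.8765158653259277 0 2
rack 0.9973846077919006 0 0
cyl 0.9325914978981018 0 0
px/mm x4 [0.02953602 1.85501147]
```

```bash
python3 -c "
from h import *
a=cv2.imread('pics/c1.png');b=cv2.imread('pics/c2.png')
cv2.imwrite('pics/cmp.png',np.hstack([a[180:450,180:580],b[180:450,180:580]]))"
```

```text
(no output)
```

View pics/cmp.png

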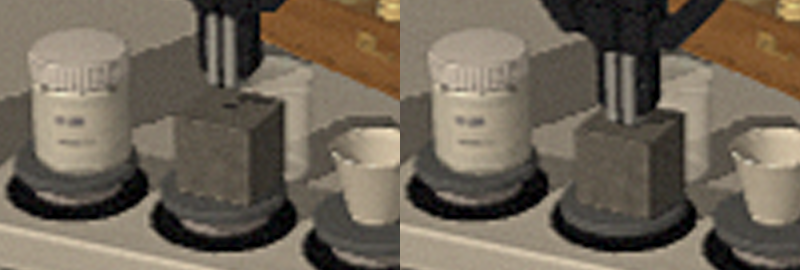

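The cube's seat has clearly gone down: its lower corner moved about 12 px, or 6.5 mm, and the seat stem has vanished. I'll add 1 mm, lift, and move over the jar.

Emit:
send_rows([
  [0.001,0,0,0,0],
  [0,0,0,0,0],
  [-0.002,0,0,0,0],
  [-0.008,0,0,0,0],
  [-0.025,0,0,0,0],
  [-0.04,0,0,0,0],
  [0,0,0,0,0],
  [0,0,0,0,0],
])

```text
t: 6.05
position: [0.5445, -0.0866, 0.1551]
orientation: [0.74, 1.57, -0.541]
wrist_force: [-0.1, 0.5, -1.2]
gripper_width: 0.0001
```

```bash
python3 -c "
from h import *
go('jar',.118)"
```

```text
jar t 6.05 pos [ 0.5445 -0.0866  0.1551] F [-0.1  0.5 -1.2] tool delta [ 0.0371 -0.0026 -0.0799] w 0.0
```

Emit:
send_rows([
  [0,-0.0006,-0.02,0,0],
  [0,-0.001,-0.03,0,0],
  [0,-0.001,-0.02,0,0],
  [0,0,-0.01,0,0],
  [0.015,0,0,0,0],
  [0.015,0,0,0,0],
  [0.007,0,0,0,0],
  [0,0,0,0,0],
  [0,0,0,0,0],
])

```text
t: 7.18
position: [0.5194, -0.011, 0.1184]
orientation: [0.827, 1.57, -0.454]
wrist_force: [0.0, 0.0, -0.7]
gripper_width: -0.0003
```

```bash
python3 -c "
from h import *
go('jar',.099)
im=robot.camera('scene')[185:335,230:430];cv2.imwrite('pics/j1.png',cv2.resize(im,None,fx=4,fy=4,interpolation=cv2.INTER_CUBIC))"
```

```text
jar t 7.17 pos [ 0.5194 -0.011   0.1184] F [ 0.   0.  -0.7] tool delta [ 0.0194 -0.0001 -0.0002] w -0.0
```

View pics/j1.png

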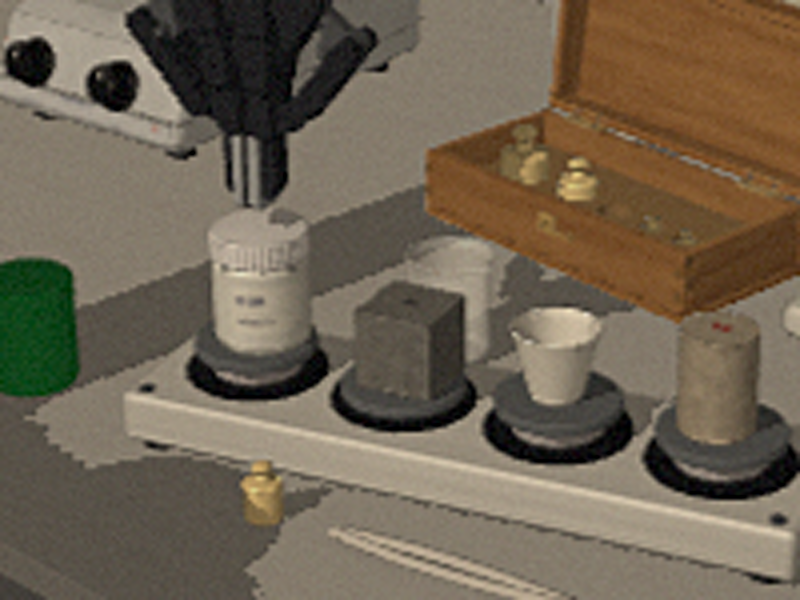

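The cube's seat has stayed down, and the tip (257,205) is centred over the lid (260,230). Pressing the jar.

Emit:
send_rows([
  [0.005,0,0,0,0],
  [0.004,0,0,0,0],
  [0.002,0,0,0,0],
  [0.002,0,0,0,0],
  [0.002,0,0,0,0],
  [0.001,0,0,0,0],
  [0.001,0,0,0,0],
  [0.001,0,0,0,0],
  [0.001,0,0,0,0],
  [0,0,0,0,0],
])

```text
t: 8.48
position: [0.5192, -0.0107, 0.0994]
orientation: [0.822, 1.57, -0.459]
wrist_force: [-2.7, -0.3, 5.1]
gripper_width: 0.0001
```

```bash
python3 -c "
from h import *
go('jar',.0985)
im=robot.camera('scene')[185:335,230:430];cv2.imwrite('pics/j2.png',cv2.resize(im,None,fx=4,fy=4,interpolation=cv2.INTER_CUBIC))
a=cv2.imread('pics/j1.png');b=cv2.imread('pics/j2.png')
# lid lower edge/label band moves with jar
for n,(x0,y0,x1,y1) in {'jar':(218,240,305,335),'seatfront':(200,325,325,400)}.items():
    r=cv2.matchTemplate(b[y0-5:y1+30,x0-5:x1+5],a[y0:y1,x0:x1],cv2.TM_CCOEFF_NORMED);m=cv2.minMaxLoc(r);print(n,m[1],m[3][0]-5,m[3][1]-5)
"
```

```text
jar t 8.47 pos [ 0.5192 -0.0107  0.0994] F [-2.7 -0.3  5.1] tool delta [ 0.0009 -0.      0.0001] w 0.0
jar 0.93930983543396 0 13
seatfront 0.8566803336143494 -1 1
```

The jar has gone down 13 px, about 7 mm, at 5 N. I'll add a touch, lift, and move over to the cylinder at a safe height.

Emit:
send_rows([
  [0.0005,0,0,0,0],
  [-0.003,0,0,0,0],
  [-0.01,0,0,0,0],
  [-0.025,0,0,0,0],
  [-0.03,0,0,0,0],
  [0,0,0,0,0],
  [0,0,0,0,0],
])

```text
t: 9.4
position: [0.519, -0.0107, 0.1665]
orientation: [-1.162, 1.571, -2.443]
wrist_force: [-0.7, 0.4, -0.6]
gripper_width: 0.0002
```

```bash
python3 -c "
from h import *
go('cyl',.110)"
```

```text
cyl t 9.4 pos [ 0.519  -0.0107  0.1665] F [-0.7  0.4 -0.6] tool delta [0.0565 0.0011 0.2344] w 0.0
```

Emit:
send_rows([
  [0,0,0.015,0,0],
  [0,0.0002,0.035,0,0],
  [0,0.0002,0.04,0,0],
  [0,0.0002,0.04,0,0],
  [0,0.0002,0.04,0,0],
  [0,0.0002,0.035,0,0],
  [0,0,0.02,0,0],
  [0,0,0.0095,0,0],
  [0.02,0,0,0,0],
  [0.02,0,0,0,0],
  [0.0115,0,0,0,0],
  [0.005,0,0,0,0],
  [0,0,0,0,0],
  [0,0,0,0,0],
])

```text
t: 11.15
position: [0.5876, -0.2353, 0.1111]
orientation: [0.743, 1.569, -0.538]
wrist_force: [0.4, -0.7, 0.6]
gripper_width: 0.0001
```

```bash
python3 -c "
from h import *
go('cyl',.091)
im=robot.camera('scene')[185:335,240:440];cv2.imwrite('pics/y1.png',cv2.resize(im,None,fx=4,fy=4,interpolation=cv2.INTER_CUBIC))"
```

```text
cyl t 11.15 pos [ 0.5876 -0.2353  0.1111] F [ 0.4 -0.7  0.6] tool delta [ 0.0201 -0.0005 -0.0005] w 0.0
```

View pics/y1.png

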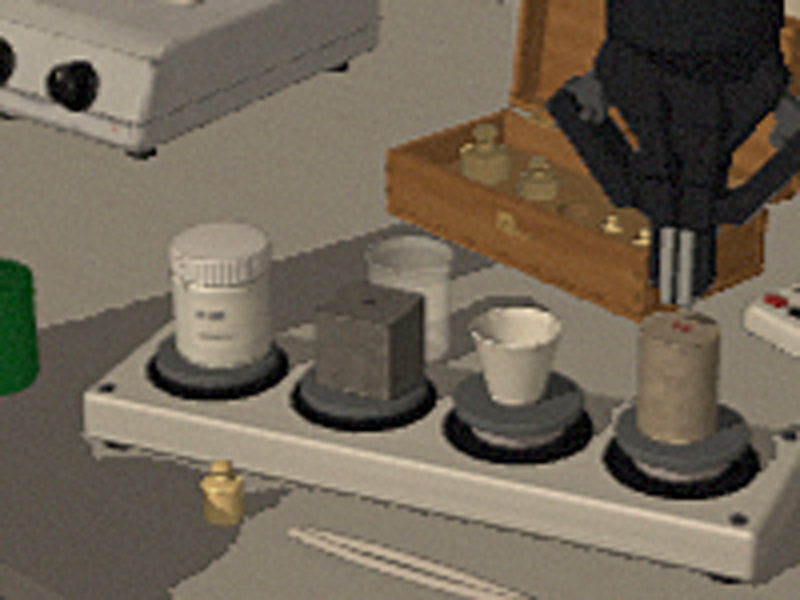

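The jar and cube have both stayed down, the crucible is untouched, and the tip (680,303) is over the cylinder top (678,325). Pressing.

Emit:
send_rows([
  [0.005,0,0,0,0],
  [0.005,0,0,0,0],
  [0.002,0,0,0,0],
  [0.002,0,0,0,0],
  [0.002,0,0,0,0],
  [0.001,0,0,0,0],
  [0.001,0,0,0,0],
  [0.001,0,0,0,0],
  [0.001,0,0,0,0],
  [0,0,0,0,0],
])

```text
t: 12.45
position: [0.587, -0.2351, 0.0904]
orientation: [0.132, 1.571, -1.149]
wrist_force: [-2.1, 0.8, 4.7]
gripper_width: 0.0001
```

```bash
python3 -c "
from h import *
go('cyl',.0905)
im=robot.camera('scene')[185:335,240:440];cv2.imwrite('pics/y2.png',cv2.resize(im,None,fx=4,fy=4,interpolation=cv2.INTER_CUBIC))
a=cv2.imread('pics/y1.png');b=cv2.imread('pics/y2.png')
for n,(x0,y0,x1,y1) in {'cyl':(632,350,726,446)}.items():
    r=cv2.matchTemplate(b[y0-5:y1+30,x0-5:x1+5],a[y0:y1,x0:x1],cv2.TM_CCOEFF_NORMED);m=cv2.minMaxLoc(r);print(n,m[1],m[3][0]-5,m[3][1]-5)
"
```

```text
cyl t 12.45 pos [ 0.587  -0.2351  0.0904] F [-2.1  0.8  4.7] tool delta [-0.0001 -0.     -0.0001] w 0.0
cyl 0.9625306725502014 0 15
```

The cylinder has gone down about 15 px, or 7.5 to 8 mm. Lifting off and checking.

Emit:
send_rows([
  [-0.003,0,0,0,0],
  [-0.01,0,0,0,0],
  [-0.03,0,0,0,0],
  [-0.04,0,0,0,0],
  [-0.04,0,0,0,0],
  [0,0,0,0,0],
  [0,0,0,0,0],
  [0,0,0,0,0],
])

```text
t: 13.5
position: [0.5863, -0.2347, 0.2118]
orientation: [-2.329, 1.568, 2.673]
wrist_force: [0.1, 0.3, 0.1]
gripper_width: 0.0004
```

```bash
python3 -c "
from h import *
go('cyl',.2)
im=robot.camera('scene')[185:335,240:440];cv2.imwrite('pics/e.png',cv2.resize(im,None,fx=4,fy=4,interpolation=cv2.INTER_CUBIC))"
```

```text
cyl t 13.5 pos [ 0.5863 -0.2347  0.2118] F [0.1 0.3 0.1] tool delta [0.0118 0.0006 0.0005] w 0.0
```

View pics/e.png

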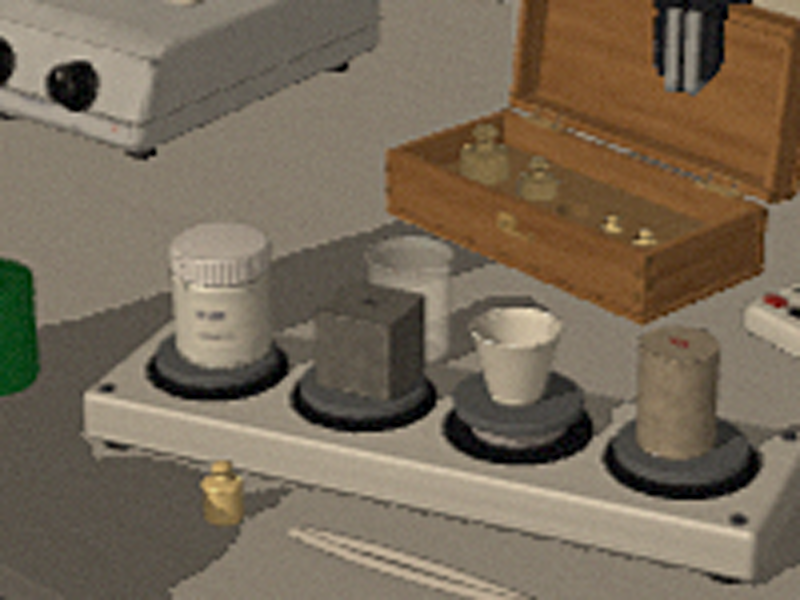

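All three sample seats are down, the crucible's seat is up, and the arm is clear with no force on it. Handing in.

```bash
python3 -c "
from h import *
print(robot.finish_job())"
```

```text
the job is handed in; nothing more can be done
None
```

I pressed the cube, then the jar, then the cylinder with the shut fingertip, and handed the job in at about 13.5 s of the 38 s limit.

| Sample | Seat travel (from the images) | Vertical wrist force, last reading during the press |
|---|---|---|
| Cube | about 6.5 mm, then 1 mm more commanded | 5.2 N |
| Jar | about 7 mm, then 0.5 mm more commanded | 5.1 N |
| Cylinder | 7.5–8 mm | 4.7 N |

- **Last picture:** all three seats stayed down after the finger lifted, with the samples upright and not visibly shifted. The crucible's seat was still up. The tip was clear at a height of 0.21 m with wrist force near zero.
- **Checks that disagreed:** the network's rack origin was off by up to about 20 mm, so I used the seat and top-face outlines instead, and both cameras agreed with those. An automatic image match on the cube read only about 1 mm of travel. The side-by-side picture and the measured tip height both showed about 6.5 mm, so I went with those.

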